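# Set the club-head angle gauge and its readout

## Task

Set up the angle gauge for the next batch of club heads: turn its round scale by the bar grip until it reads 55 degrees at the index line, and let go. Then take the stylus out of its holder block and with its tip alone (no finger on the box) flip over the third rocker of the readout box, counted from the end with the little white dome, leaving the other rockers as they are. Put the stylus back upright in its holder with its collar down on the block, and do not shift the club head beside the gauge, the tape roll or the bottle that stand beside the work.

Things in the scene. Friction and masses are not known exactly. Their poses are not given: they have to be found in the camera images.
- gauge: Angle gauge, fixed to the table: grey round base, 132 mm across and 12 mm high, carrying an aluminium scale disc 106 mm across (top at z 24 mm). Origin: centre of the underside, on the disc's axis. Its -x axis points from the disc's axis to the small dark index block on the base's rim (up to 25 mm high), which carries the white index line.
- dial (a joint): Angle in rad that the scale disc reads at the index line (graduated 0 to 180 degrees, stops at -5 and 185). Disc and grip turn about the gauge's vertical axis; the reading grows as they turn counter-clockwise seen from above. Stays where it is left (friction about 0.06 N m).
- dial_grip (a point): Point on the disc's axis, 50 mm above the table, inside the upright black bar grip on the disc: the bar is 50 mm long, 14 mm thick, from 26 to 62 mm above the table. The point turns with the disc; its x axis runs along the bar (at reading 0 it has the direction of the gauge's x axis) and its -x points to the zero tick.
- index (a point): Inner end of the index line, at disc height, 55 mm from the disc's axis. Black ticks on the disc: every 5 degrees 5 mm long, every 10 degrees 9 mm, every 30 degrees 14 mm and thicker. The zero tick is the end tick with a round dot at its inner end; from it the ticks run clockwise seen from above to 180. 55 is the short tick between the 50 and 60 ticks.
- readout: Readout box, fixed: grey, 70 (x) by 104 (y) mm, top 42 mm above the table, dark screen on its -x side, towards the robot. Origin: centre of underside. On top a row along y of six black rockers 10 mm wide, 27 mm long (x), 13 mm apart; pivot of rocker k at x -4, y 28.5 - 13 (k - 1), z 43 mm. A little white dome stands at the +y end of the row, 16 mm from rocker 1.
- rocker_3 (a joint): The rocker to flip, third from the dome. Value in rad: 0 = its far (+x) half stands up, 0.42 = flipped, far half pressed down level and its near half up. Stays where it is left; about 2 N on the raised end moves it.
- press_3 (a point): On rocker 3, on the top face of its far half, 9.5 mm from the pivot: the place to press. It moves with the rocker, about 4 mm down as the rocker flips; at start it is about 52 mm above the table.
- holder: Stylus holder: aluminium block 50 x 50 x 56 mm, fixed to the table, with one vertical hole of 13 mm diameter, 53 mm deep, in the middle of its top, the rim chamfered 2 mm. Origin: centre of the underside.
- holder_mouth (a point): Centre of the hole's mouth, at the holder's top, 56 mm above the table.
- stylus: Loose stylus, 116 mm long, about 50 g, standing upright in its holder: steel shaft 7 mm thick from the tip (z 0) to z 50 mm, round collar 24 mm across from z 50 to 54, black square handle 14 x 14 mm from z 54 to 116, faces square to its x and y. Origin: the tip; z up the handle. In the holder the collar rests on the block, origin 6 mm above the table.
- iron_b: Club head in a clear bag, 43 x 105 x 78 mm, a bystander between the gauge and the drawer cabinet; origin centre of underside.
- bottle: Squeeze bottle with a bent spout, 70 x 60 mm, 178 mm high, a bystander at the back; origin centre of underside.
- tape: Roll of packing tape, 72 mm across, 18 mm high, lying flat between holder and readout, a bystander; origin centre of underside.
- rocker_1 (a joint): Rocker 1 from the dome, to be left as it is: not flipped (about 0 rad) at the start.
- rocker_2 (a joint): Rocker 2 from the dome, to be left as it is: already flipped (about 0.42 rad) at the start.
- rocker_4 (a joint): Rocker 4 from the dome, to be left as it is: not flipped (about 0 rad) at the start.
- rocker_5 (a joint): Rocker 5 from the dome, to be left as it is: already flipped (about 0.42 rad) at the start.
- rocker_6 (a joint): Rocker 6 from the dome, to be left as it is: not flipped (about 0 rad) at the start.
Mind the look-alikes: they are no part of the job. What is shaped like the stylus but yellow is not meant.

How it is judged:
By the outcome, as a careful person would: the job done as asked, in the order asked, and still so for the second after the job is handed in, with the robot touching nothing.
It also fails if it takes over 72 s, if anything falls off the work surface, if the arm or the gripper's body presses on something with over 40 N, if the wrist force passes 120 N, or if a joint passes its speed limit or range.

## Robot

A 7-joint arm with a two-finger parallel gripper is mounted at the origin on the work surface; the furniture and walls round the work are solid. World frame = base frame: x ahead of the robot, y to its left, z up, the work surface at z = 0. Lengths are in mm, angles in rad, forces in N, time in s.
With the tool pointing down it reaches from about 400 to 875 mm from the base axis. Payload 4.4 kg.
Tool frame: the origin (TCP) lies at the very end of the fingers, on their centre line; the grasp point (between the pads) lies 19 mm behind it; z points along the fingers, x is the direction in which the jaws open and shut, and the axes are right-handed (so a half turn about z gives the same grasp; the last joint's range is limited). The gripper opens to 85 mm and grips with 20 to 120 N. Pads are 22 mm wide; open, the fingers measure 114 mm over their backs; the gripper's body (76 mm by 85 mm) begins 54 mm behind the grasp point. The pads swing forward as they close: fully open they stand 13 mm farther back than shut.
Start: joints at [-0.066, 0.628, 0.038, 1.517, -0.027, 0.996, -0.02], TCP at [650.014, 0.027, 231.313] pointing down, gripper open.
Joint ranges: [-3.06, 3.06], [-0.37, 2.12], [-1.25, 1.32], [0.18, 2.47], [-1.1, 4.24], [0.23, 1.98], [-2.94, 2.94]. Speed limits (rad/s): [2.57, 2.57, 3.14, 3.14, 3.14, 3.14, 3.14].

## Interface

Orientations are given as [roll, pitch, yaw] about the fixed x, y, z axes, in that order (R = Rz(yaw) Ry(pitch) Rx(roll)).
In Python, from cell import ctrl gives the robot as it stands.
- The arm moves only by the shell command python3 -m creep 'ROWS'. ROWS is text: rows parted by semicolons, each of 7 numbers parted by spaces: the shift along the tool's x, y, z in units of 40 mm (1.0 is 40 mm), then the turn, a rotation vector about the tool's x, y, z in degrees, then the closure, from 0 (fully open) to 1 (shut). In form: x y z rx ry rz grip; .... A call has 1 to 10 rows; each row is the pose to reach, as a shift and turn from the pose commanded when the call began, along the tool's axes at that moment; what a row does not reach only later rows make up. A row lasts 1/12 s, in which the tool goes at most 41.7 mm and 7.16 degrees, less where a joint would pass 70% of its speed; a pose out of reach is approached as far as the arm can. A call with a gripper value outside its range is refused whole. The fingers move at their own pace and stop on an object; the grip force is fixed at half the most. Time passes only in rows, so rows that repeat a pose let the fingers close. It gives the time, the measured TCP pose, the force and the opening at its end, in the units of the state.
- ctrl.read_state(): the state, without advancing time (a new reading comes with each control period).
- ctrl.get_image(name): name is "scene" or "side" or "wrist"; returns a dict with "img" (400x640x3 uint8, red, green, blue), "vfov" (degrees; the focal length in pixels is half the picture's height over the tangent of half this angle, whatever the lens; pixels are square), "cx", "cy" (the principal point, pixels), "T" (4x4, takes a point from camera to world coordinates); the wrist camera has in their place "tool_from_camera" (4x4, takes a point from camera to tool coordinates, whose origin is the TCP and whose axes are the tool frame's). Camera axes: x right, y up, looking along -z (the intrinsics and any distortion apply to the point x, -y, -z); pixel columns grow to the right and rows downward; lengths in mm; the calibration is good to about 2 mm. A picture is of the moment at which its call begins: read the wrist's pose just before it. There is no depth.
- ctrl.finish_job(): hands the job in, once; it reports no verdict.
Trained networks look in the newest picture that a camera, given by its name, has taken for a name from the list of things; names that differ only in an ending like _2 or _b are one class to them, and where a whole thing is asked for, a point or a joint stands for the part that bears it (a point fixed in the world has none). Each returns a list of dicts, best first, with "score" (0 to 1); they miss things now and then, are a little off and sometimes report something else, mostly with a low value. They report only what shows in the picture. A call takes as long as a camera call. They do not tell look-alikes from the thing itself.
- ctrl.boxes_of(camera, thing): "rect" ([left, top, right, bottom] in pixels, round what is visible of it).
- ctrl.cut_out(camera, thing): "pixels" (400x640 bool, what is visible of it) and "rect" ([left, top, right, bottom] in pixels, round what is visible of it).
The state is a dict: "clock": time; "qpos": joint angles; "qd": joint speeds; "tau": joint torques, N m; "eef_pos": TCP position; "tool_rot": TCP orientation; "force": force on the tool from outside, world axes, zero at the start; "torque": the same for the moment, N m; "width": finger opening in mm.
Only numpy, scipy, OpenCV 4.12 (cv2) and the standard library are available. Lean on these libraries where they do the work, as an engineer would, in place of code of your own. Each camera call takes 0.05 s, during which the arm holds its last target.

## Working session

There is one attempt and no reset: what is moved stays moved. The work goes in short steps, Python scripts to look and compute and a shell command to move; the robot and the scene stay as the last step left them, time stands still between calls to the robot, and variables do not carry over. Pictures are saved under pics/ and viewed, and the job is handed in when it is done.

```bash
ls; mkdir -p pics
cat > h.py <<'E'
import numpy as np, cv2
from cell import ctrl
def rot(r):
    cx,sx=np.cos(r[0]),np.sin(r[0]);cy,sy=np.cos(r[1]),np.sin(r[1]);cz,sz=np.cos(r[2]),np.sin(r[2])
    return np.array([[cz,-sz,0],[sz,cz,0],[0,0,1]])@np.array([[cy,0,sy],[0,1,0],[-sy,0,cy]])@np.array([[1,0,0],[0,cx,-sx],[0,sx,cx]])
def tool():
    s=ctrl.read_state();T=np.eye(4);T[:3,:3]=rot(s["tool_rot"]);T[:3,3]=s["eef_pos"];return T
def snap(name,fn=None):
    Tt=tool();d=ctrl.get_image(name)
    d["Tw"]=d["T"] if "T" in d else Tt@d["tool_from_camera"]
    d["f"]=200/np.tan(np.radians(d["vfov"])/2)
    if fn: cv2.imwrite("pics/"+fn,d["img"][:,:,::-1]); np.savez("pics/"+fn+".npz",**{k:v for k,v in d.items() if k!="x"})
    return d
def K(d): return np.array([[d["f"],0,d["cx"]],[0,d["f"],d["cy"]],[0,0,1.]])
def ray(d,u,v):
    dist=np.array(d["dist"],float) if "dist" in d else None
    p=cv2.undistortPoints(np.array([[[u,v]]],float),K(d),dist)[0,0]
    T=d["Tw"];r=T[:3,:3]@np.array([p[0],-p[1],-1]);return T[:3,3],r/np.linalg.norm(r)
def atz(d,u,v,z):
    o,r=ray(d,u,v);return o+r*(z-o[2])/r[2]
def proj(d,P):
    P=np.atleast_2d(P);T=d["Tw"];c=(P-T[:3,3])@T[:3,:3];c=c*[1,-1,-1]
    dist=np.array(d["dist"],float) if "dist" in d else None
    return cv2.projectPoints(c,np.zeros(3),np.zeros(3),K(d),dist)[0][:,0]
def tri(obs):
    A=np.zeros((3,3));b=np.zeros(3)
    for d,u,v in obs:
        o,r=ray(d,u,v);M=np.eye(3)-np.outer(r,r);A+=M;b+=M@o
    return np.linalg.solve(A,b)
def load(fn):
    z=np.load("pics/"+fn+".npz",allow_pickle=True);return {k:(z[k] if z[k].ndim else z[k].item()) for k in z}
E
python3 - <<'E'
from h import *
print(ctrl.read_state())
for n in("scene","side","wrist"):
    d=snap(n,n+"0.png");print(n,{k:v for k,v in d.items() if k!="img"})
E
```

```text
pics
{'clock': 0.0, 'qpos': array([-0.06581023,  0.62935138,  0.03843515,  1.51840864, -0.02701582,
        0.99628565, -0.02001649]), 'qd': array([-2.49468443e-03,  3.24643546e-04,  5.84733968e-04, -9.83305926e-05,
       -2.96322144e-04,  1.34142727e-04,  8.47261425e-04]), 'tau': array([-1.11932164e-03, -5.63405585e+01,  1.22606792e+00, -1.93450052e+01,
        1.09587883e-02,  1.05136272e-02, -8.84369996e-06]), 'eef_pos': array([6.49355658e+02, 4.31649162e-02, 2.30372563e+02]), 'tool_rot': array([ 3.14158323e+00,  1.93533240e-03, -1.02954846e-05]), 'force': array([-0.15405557, -0.55841024,  0.53417897]), 'torque': array([-0.01263336,  0.03740481,  0.03682173]), 'width': 85.44581954235649}
scene {'vfov': 44.588899282823874, 'cx': 319.83255568451744, 'cy': 203.06923048260873, 'T': array([[-5.25286431e-01,  6.23468282e-01, -5.79104021e-01,
        -4.41346484e+02],
       [-8.50895513e-01, -3.90571954e-01,  3.51326592e-01,
         4.78668044e+02],
       [-7.14080244e-03,  6.77304105e-01,  7.35668512e-01,
         1.25032406e+03],
       [ 0.00000000e+00,  0.00000000e+00,  0.0000000
[... 1367 characters left out ...]
1.81966029e-04, -5.22514756e-05,
         3.72494947e-01],
       [-1.89191499e-04, -9.50363868e-01, -3.11140615e-01,
        -8.00799459e+01],
       [ 6.95910781e-06,  3.11140619e-01, -9.50363886e-01,
        -1.42497039e+02],
       [ 0.00000000e+00,  0.00000000e+00,  0.00000000e+00,
         1.00000000e+00]]), 'Tw': array([[ 9.99998484e-01, -7.00208485e-04,  1.59405798e-03,
         6.50059498e+02],
       [ 1.69434040e-04,  9.50356171e-01,  3.11164135e-01,
         8.01091730e+01],
       [-1.73280260e-03, -3.11163393e-01,  9.50354850e-01,
         3.72963072e+02],
       [ 0.00000000e+00,  0.00000000e+00,  0.00000000e+00,
         1.00000000e+00]]), 'f': np.float64(291.01977062762285)}
```

View pics/scene0.png

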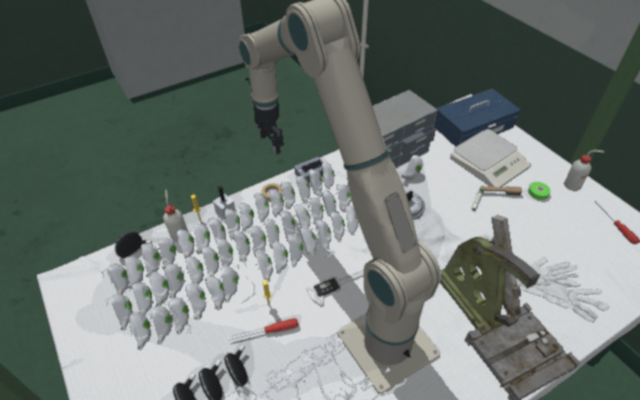

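View pics/side0.png

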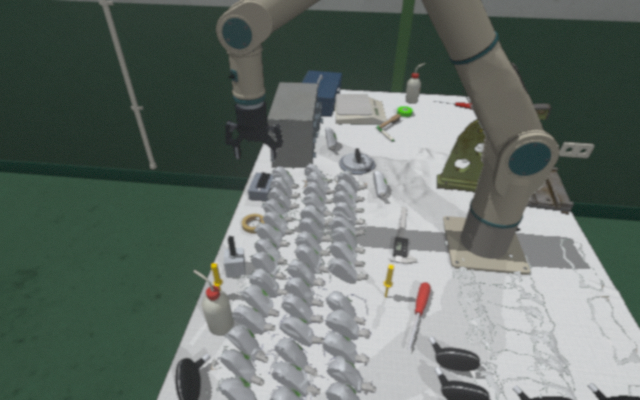

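View pics/wrist0.png

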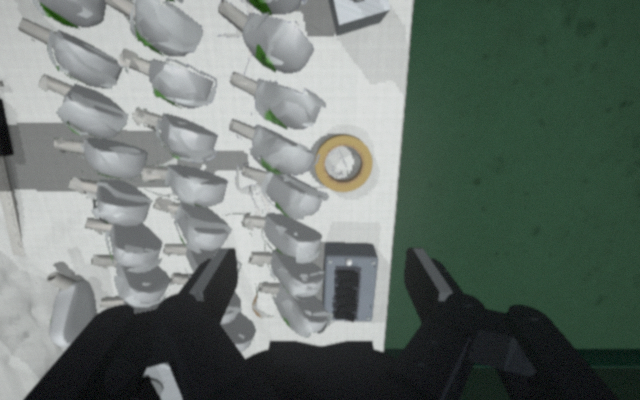

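Run:
```python
from h import *
for c in("scene","side","wrist"):
    for t in("gauge","dial_grip","readout","holder","stylus","iron_b","bottle","tape"):
        r=ctrl.boxes_of(c,t);print(c,t,[(np.round(x["rect"]).tolist(),round(x["score"],2)) for x in r[:4]])
s=load("side0.png");sc=load("scene0.png");w=load("wrist0.png")
print("gauge side z24",atz(s,357,160,30), "holder", atz(s,233,262,56),"readout",atz(s,262,182,42))
print("wrist readout",atz(w,350,285,42),"tape",atz(w,343,163,18))
for fn,rc in(("side0.png",(200,130,420,320)),("scene0.png",(150,140,350,260)),("wrist0.png",(300,220,420,340))):
    i=cv2.imread("pics/"+fn)[rc[1]:rc[3],rc[0]:rc[2]];k=min(800/i.shape[1],600/i.shape[0]);cv2.imwrite("pics/c_"+fn,cv2.resize(i,None,fx=k,fy=k,interpolation=cv2.INTER_CUBIC))
```

```text
scene gauge [([410.0, 190.0, 427.0, 220.0], 0.82), ([409.0, 192.0, 421.0, 212.0], 0.31)]
scene dial_grip [([408.0, 193.0, 423.0, 218.0], 0.8)]
scene readout [([294.0, 157.0, 324.0, 184.0], 0.79), ([408.0, 192.0, 420.0, 216.0], 0.29)]
scene holder [([211.0, 195.0, 237.0, 220.0], 0.54), ([408.0, 194.0, 424.0, 219.0], 0.48)]
scene stylus [([264.0, 284.0, 272.0, 307.0], 0.66), ([220.0, 185.0, 223.0, 204.0], 0.43)]
scene iron_b [([404.0, 155.0, 423.0, 178.0], 0.66)]
scene bottle [([166.0, 208.0, 185.0, 241.0], 0.88)]
scene tape [([261.0, 184.0, 279.0, 199.0], 0.56)]
side gauge [([340.0, 151.0, 375.0, 174.0], 0.64)]
side dial_grip [([342.0, 150.0, 370.0, 172.0], 0.96)]
side readout [([246.0, 172.0, 270.0, 198.0], 0.88)]
side holder [([221.0, 249.0, 246.0, 279.0], 0.8)]
side stylus [([386.0, 264.0, 393.0, 294.0], 0.75), ([210.0, 263.0, 221.0, 286.0], 0.68), ([224.0, 233.0, 238.0, 257.0], 0.55), ([239.0, 213.0, 264.0, 232.0], 0.27)]
side iron_b [([324.0, 128.0, 339.0, 151.0], 0.7)]
side bottle [([194.0, 271.0, 230.0, 336.0], 0.75)]
side tape [([240.0, 213.0, 264.0, 233.0], 0.47)]
wrist gauge [([129.0, 365.0, 179.0, 400.0], 0.94), ([312.0, 134.0, 374.0, 195.0], 0.69)]
wrist dial_grip [([133.0, 366.0, 182.0, 399.0], 0.73)]
wrist readout [([320.0, 240.0, 380.0, 324.0], 0.68), ([315.0, 136.0, 370.0, 196.0], 0.24)]
wrist holder [([330.0, 2.0, 390.0, 34.0], 0.61)]
wrist stylus []
wrist iron_b [([130.0, 365.0, 180.0, 400.0], 0.73), ([336.0, 303.0, 358.0, 312.0], 0.34)]
wrist bottle [([324.0, 240.0, 380.0, 324.0], 0.51)]
wrist tape [([316.0, 133.0, 371.0, 197.0], 0.8), ([332.0, 290.0, 357.0, 300.0], 0.67)]
gauge side z24 [ 378.22337289 -354.30618756   30.        ] holder [679.32155015 199.04104313  56.        ] readout [ 685.81858328 -165.75763279   42.        ]
wrist readout [ 688.7425475  -157.25976802   42.        ] tape [677.24747846   3.22174917  18.        ]
```

View crops.

View pics/c_side0.png

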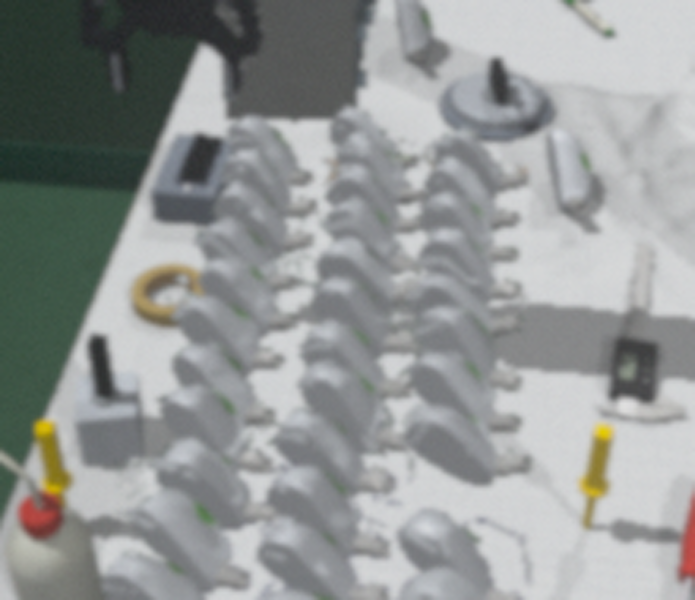

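View pics/c_wrist0.png

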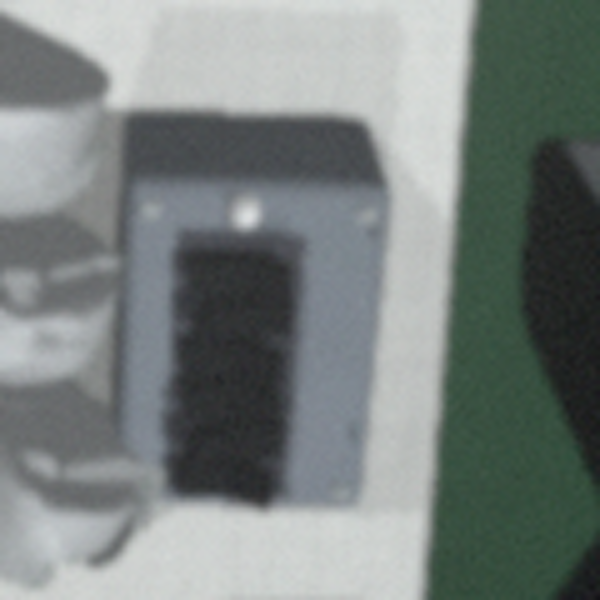

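View pics/c_scene0.png

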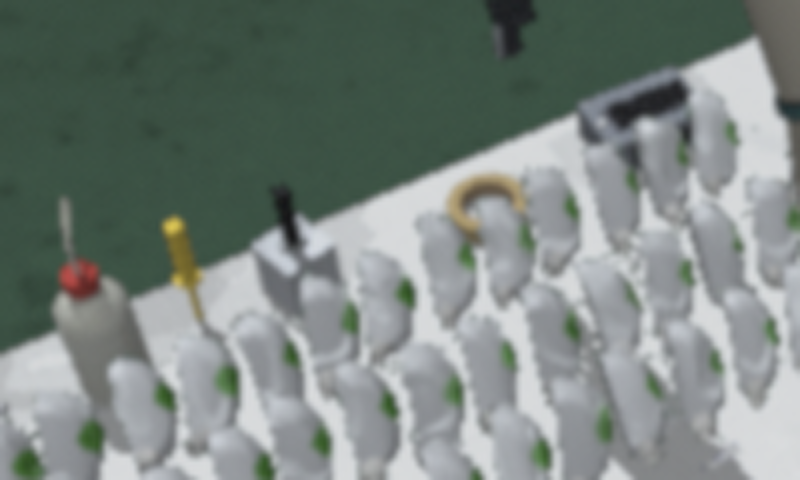

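```bash
python3 -m creep '-0.3 0.35 0 0 0 0 0;-1.0 1.1 0 0 0 0 0;-1.7 1.9 0 0 0 0 0;-2.4 2.7 0 0 0 0 0;-3.1 3.5 0 0 0 0 0;-3.8 4.3 0 0 0 0 0;-4.5 5.1 0 0 0 0 0;-5.2 5.9 0 0 0 0 0;-5.9 6.7 0 0 0 0 0;-6.4 7.3 0 0 0 0 0' && python3 -m creep '-0.3 0.35 0 0 0 0 0;-0.38 0.45 0 0 0 0 0;-0.38 0.45 0 0 0 0 0;-0.38 0.45 0 0 0 0 0'
python3 - <<'E'
from h import *
d=snap("wrist","w1.png")
for t in("gauge","dial_grip","iron_b"):
    print(t,[(np.round(x["rect"]).tolist(),round(x["score"],2)) for x in ctrl.boxes_of("wrist",t)[:3]])
E
```

```text
clock: 2.18
eef_pos: [391.9, -293.8, 231.6]
tool_rot: [3.141, -0.0, -0.001]
force: [0.8, -0.6, -0.1]
width: 85.3
clock: 2.52
eef_pos: [379.7, -309.2, 231.4]
tool_rot: [-3.141, -0.001, 0.001]
force: [0.8, 1.1, 0.2]
width: 85.6
gauge [([266.0, 155.0, 365.0, 247.0], 0.75)]
dial_grip [([278.0, 168.0, 360.0, 243.0], 0.6)]
iron_b [([378.0, 245.0, 421.0, 323.0], 0.72)]
```

View pics/w1.png

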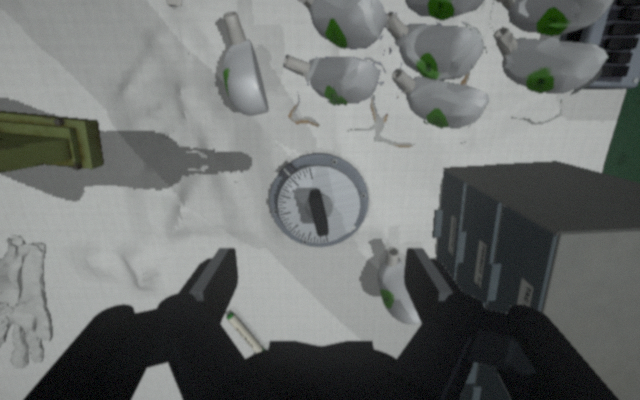

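```bash
cat >> h.py <<'E'
def ortho(d,c,z,half=80,n=600):
    g=np.linspace(-half,half,n);X,Y=np.meshgrid(c[0]+g,c[1]-g)
    p=proj(d,np.c_[X.ravel(),Y.ravel(),np.full(X.size,z)]).astype(np.float32)
    return cv2.remap(d["img"],p[:,0].reshape(n,n),p[:,1].reshape(n,n),cv2.INTER_CUBIC)[:,:,::-1]
E
python3 - <<'E'
from h import *
d=load("w1.png")
print(atz(d,316,200,24),atz(d,316,212,40))
cv2.imwrite("pics/o1.png",ortho(d,(378,-354),24))
for z in (12,24):
  print(z, atz(d,267,200,z),atz(d,368,200,z),atz(d,318,152,z),atz(d,318,246,z))
s=load("side0.png");sc=load("scene0.png")
E
```

```text
[ 374.41390211 -352.82025719   24.        ] [ 374.60053999 -362.85996115   40.        ]
12 [ 309.62916631 -357.09604411   12.        ] [ 442.80039825 -357.01877789   12.        ] [ 376.98449309 -293.41116132   12.        ] [ 376.73448839 -424.89457352   12.        ]
24 [ 311.95844069 -352.85649398   24.        ] [ 440.71421544 -352.78178962   24.        ] [ 377.08051815 -291.28316238   24.        ] [ 376.83880268 -418.40707914   24.        ]
```

View pics/o1.png

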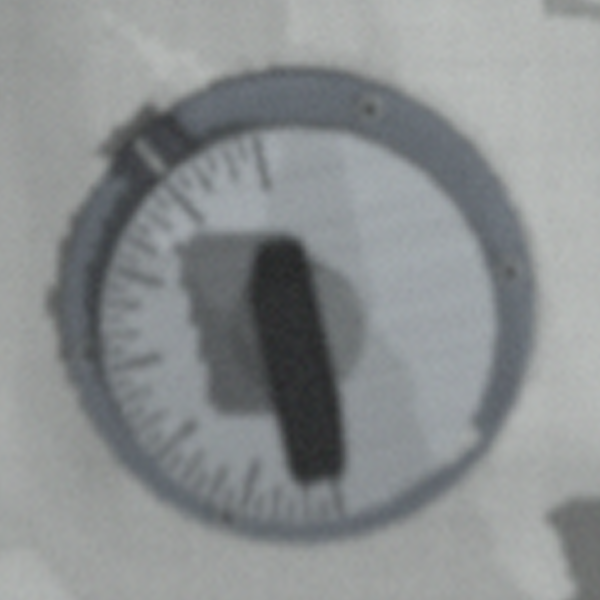

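Run:
```python
from h import *
d=load("w1.png");b=atz(d,445,168,0);print("cab base corner",b)
for h in range(60,320,20): print(h,np.round(proj(d,b+[0,0,h])[0]),end=' ')
print()
b2=atz(d,470,360,120);print(b2)
print("iron",atz(d,395,300,40),atz(d,382,245,0),ctrl.read_state()["qpos"])
# direction index & bar
c=np.array([377,-359.3])
print(proj(d,[377,-359.3,24]))
```

```text
cab base corner [ 543.87292455 -316.57786955    0.        ]
60 [467. 180.] 80 [476. 185.] 100 [486. 191.] 120 [498. 198.] 140 [511. 205.] 160 [527. 214.] 180 [546. 225.] 200 [568. 237.] 220 [595. 252.] 240 [629. 271.] 260 [672. 296.] 280 [730. 328.] 300 [809. 373.] 
[ 549.19424396 -510.54506919  120.        ]
iron [ 482.4727442  -492.58424331   40.        ] [ 468.51393712 -429.73791238    0.        ] [ 0.58384963  0.40146425  0.05716393  1.95503143 -0.03250338  0.78596161
  0.66245697]
[[318.0380815  204.76929626]]
```

```bash
python3 -m creep '-0.02 0.4 0.8 0 0 -5 0;-0.05 0.8 1.6 0 0 -9 0;-0.07 1.25 2.4 0 0 -13 0;-0.07 1.25 2.65 0 0 -13 0;-0.07 1.25 2.65 0 0 -13 0;-0.07 1.25 2.65 0 0 -13 0'
python3 - <<'E'
from h import *
d=snap("wrist","w2.png")
cv2.imwrite("pics/o2.png",ortho(d,(377,-359),24))
d["img"]=d["img"]
E
```

```text
clock: 3.22
eef_pos: [376.5, -358.6, 125.2]
tool_rot: [-3.14, 0.0, 0.227]
force: [0.3, 0.9, 1.1]
width: 85.4
```

View pics/w2.png

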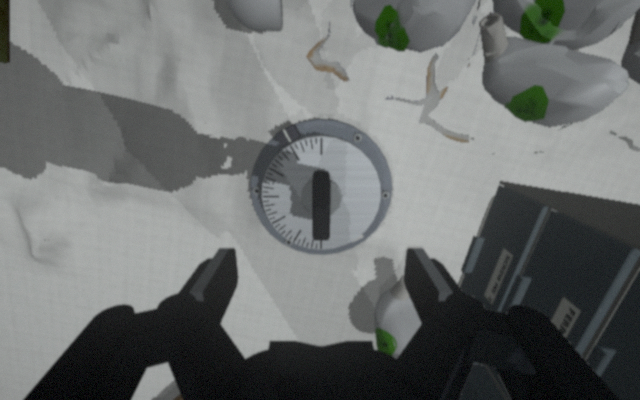

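View pics/o2.png

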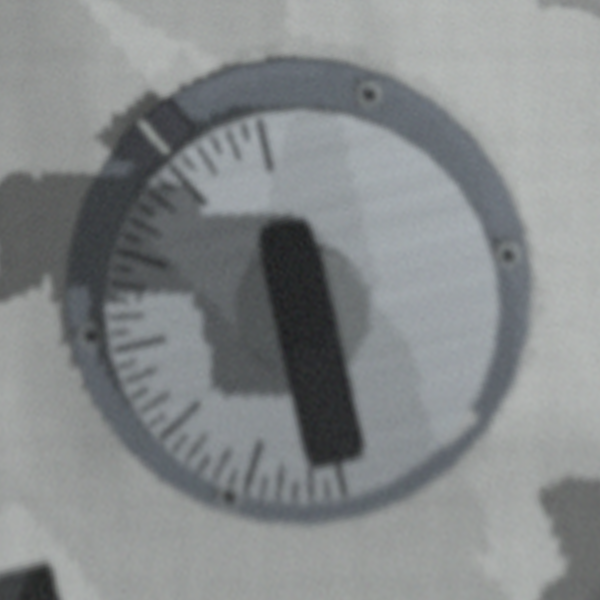

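```bash
python3 -m creep '0.02 0.04 0.8 0 0 0 0;0.02 0.04 1.6 0 0 0 0;0.02 0.04 2.1 0 0 0 0;0.02 0.04 2.28 0 0 0 0;0.02 0.04 2.28 0 0 0 0;0.02 0.04 2.28 0 0 0 0.5;0.02 0.04 2.28 0 0 0 1;0.02 0.04 2.28 0 0 0 1;0.02 0.04 2.28 0 0 0 1;0.02 0.04 2.28 0 0 0 1' && python3 -m creep '0 0 0 0 0 0 1;0 0 0 0 0 0 1;0 0 0 0 0 0 1;0 0 0 0 0 0 1'
python3 - <<'E'
from h import *
s=ctrl.read_state();print(s["torque"])
d=snap("wrist","w3.png")
E
```

```text
clock: 4.1
eef_pos: [377.6, -361.7, 35.0]
tool_rot: [3.14, -0.001, 0.227]
force: [0.6, -0.0, -0.3]
width: 25.5
clock: 4.43
eef_pos: [377.4, -361.6, 34.8]
tool_rot: [3.141, -0.001, 0.227]
force: [-0.3, 0.6, 5.5]
width: 13.0
[ 0.10718266  0.12717361 -0.04852188]
```

View pics/w3.png

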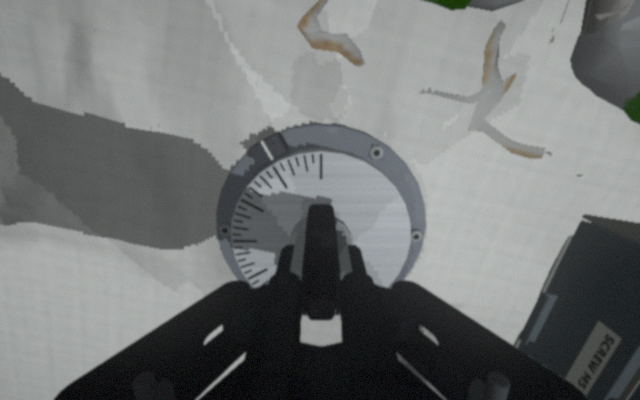

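```bash
cat >> h.py <<'E'
def polar(d,c,z,a0,a1,r0=36,r1=66,fn=None):
    # columns: angle from a0 to a1 deg (world), rows radius r1(top)->r0
    A=np.radians(np.linspace(a0,a1,800));R=np.linspace(r1,r0,300);AA,RR=np.meshgrid(A,R)
    P=np.c_[(c[0]+RR*np.cos(AA)).ravel(),(c[1]+RR*np.sin(AA)).ravel(),np.full(AA.size,z)]
    p=proj(d,P).astype(np.float32)
    i=cv2.remap(d["img"],p[:,0].reshape(AA.shape),p[:,1].reshape(AA.shape),cv2.INTER_CUBIC)[:,:,::-1]
    if fn: cv2.imwrite("pics/"+fn,i)
    return i
E
python3 - <<'E'
from h import *
d=load("w3.png")
cv2.imwrite("pics/o3.png",ortho(d,(377,-360),24,70))
polar(d,(377.6,-360.5),24,170,90,fn="p3.png")
E
```

```text
(no output)
```

View pics/o3.png

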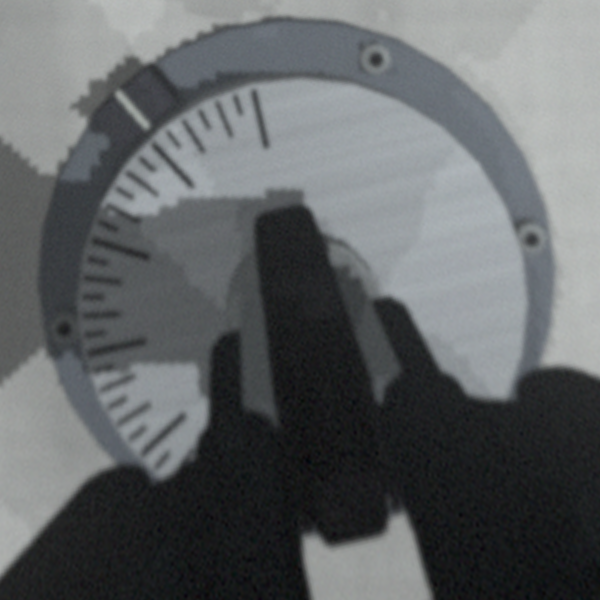

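View pics/p3.png

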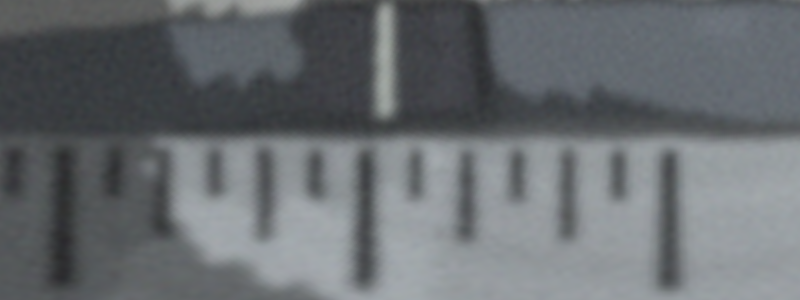

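```bash
python3 -m creep '0 -0.03 0 0 0 3 1;0 -0.03 0 0 0 8 1;0 -0.03 0 0 0 14 1;0 -0.03 0 0 0 20 1;0 -0.03 0 0 0 26 1;0 -0.03 0 0 0 32 1;0 -0.03 0 0 0 38 1;0 -0.03 0 0 0 44 1;0 -0.03 0 0 0 48 1;0 -0.03 0 0 0 50 1' && python3 -m creep '0 0 0 0 0 3 1;0 0 0 0 0 8 1;0 0 0 0 0 14 1;0 0 0 0 0 20 1;0 0 0 0 0 26 1;0 0 0 0 0 32 1;0 0 0 0 0 38 1;0 0 0 0 0 43 1;0 0 0 0 0 46 1;0 0 0 0 0 47 1' && python3 -m creep '0 0 0 0 0 0 1;0 0 0 0 0 0 1;0 0 0 0 0 0 1'
python3 - <<'E'
from h import *
s=ctrl.read_state();print(s["torque"],s["qpos"])
d=snap("wrist","w4.png")
polar(d,(377.6,-360.5),24,170,90,fn="p4.png")
E
```

```text
clock: 5.32
eef_pos: [377.2, -361.5, 34.8]
tool_rot: [3.14, -0.002, -0.649]
force: [-1.1, -1.4, 6.0]
width: 12.9
clock: 6.15
eef_pos: [377.0, -361.4, 34.8]
tool_rot: [-3.141, -0.002, -1.468]
force: [-0.5, -1.9, 6.2]
width: 12.9
clock: 6.4
eef_pos: [377.1, -361.3, 34.8]
tool_rot: [-3.141, -0.002, -1.466]
force: [-1.2, -1.7, 6.8]
width: 13.3
[-0.28056082  0.30835828 -0.00173925] [ 0.4669581   0.79831518  0.37485077  2.02565297 -0.66687408  0.4365763
 -0.1122621 ]
```

View pics/w4.png

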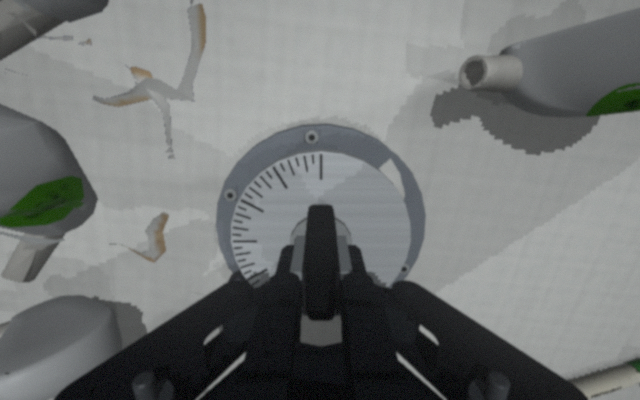

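View pics/p4.png

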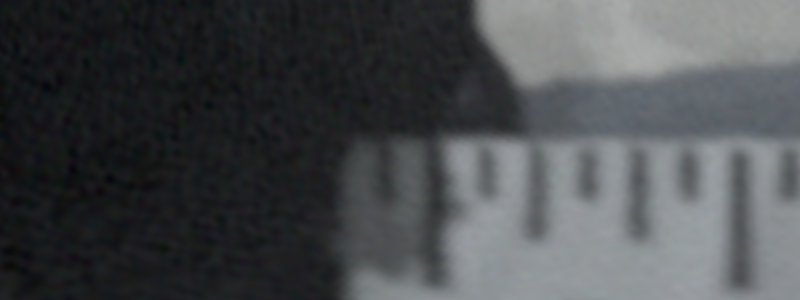

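```bash
python3 -m creep '0 0 0 0 0 0 0.8;0 0 0 0 0 0 0.5;0 0 0 0 0 0 0.2;0 0 0 0 0 0 0;0 0 0 0 0 0 0;0 0 0 0 0 0 0;0 0 -0.5 0 0 0 0;0 0 -1.4 0 0 0 0;0 0 -2 0 0 0 0;0 0 -2 0 0 0 0'
python3 - <<'E'
from h import *
d=snap("wrist","w5.png")
polar(d,(377.6,-360.5),24,170,90,fn="p5.png")
cv2.imwrite("pics/o5.png",ortho(d,(377,-360),24,70))
E
```

```text
clock: 7.28
eef_pos: [378.5, -362.5, 118.1]
tool_rot: [-3.137, -0.006, -1.466]
force: [-0.4, -0.9, 0.2]
width: 85.3
```

View pics/o5.png

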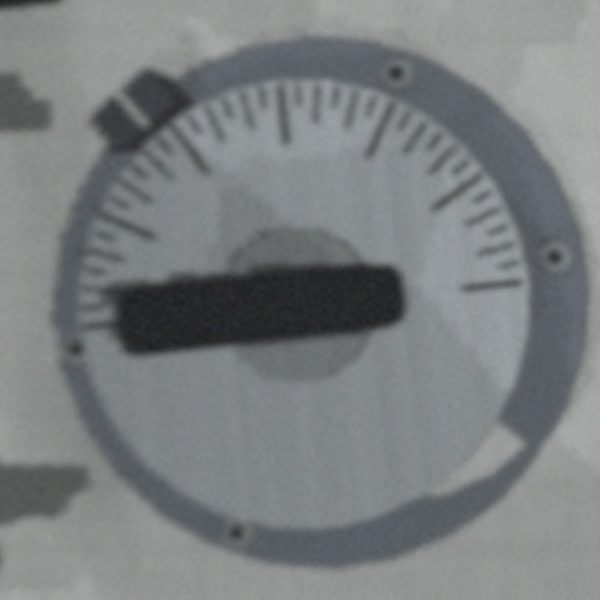

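View pics/p5.png

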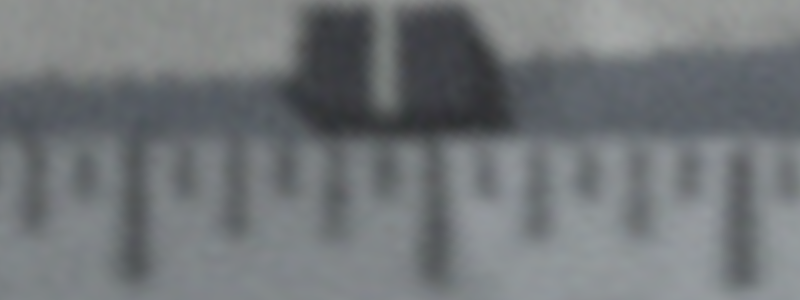

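```bash
python3 -m creep '-0.26 -0.18 -0.4 0 0 -2 0;-0.79 -0.54 -0.9 0 0 -5 0;-1.44 -0.98 -1.4 0 0 -9 0;-2.16 -1.47 -1.9 0 0 -14 0;-2.88 -1.96 -2.4 0 0 -18 0;-3.6 -2.45 -2.8 0 0 -23 0;-4.4 -3 -2.8 0 0 -28 0;-5.2 -3.5 -2.8 0 0 -33 0;-6 -4.1 -2.8 0 0 -38 0;-6.7 -4.55 -2.8 0 0 -43 0'
python3 - <<'E'
from h import *
T=tool();g=np.array([679,195,230.])
v=T[:3,:3].T@(g-T[:3,3]);print(v/40, ctrl.read_state()["tool_rot"])
E
```

```text
clock: 8.17
eef_pos: [530.8, -71.2, 225.3]
tool_rot: [-3.141, 0.001, -0.709]
force: [0.7, -0.2, 0.3]
width: 85.3
[-1.52129836 -7.46455887 -0.11247022] [-3.14104818e+00  1.31702932e-03 -7.09103088e-01]
```

```bash
python3 -m creep '-0.2 -0.9 -0.1 0 0 -5 0;-0.38 -1.85 -0.1 0 0 -11 0;-0.57 -2.8 -0.1 0 0 -17 0;-0.76 -3.7 -0.1 0 0 -23 0;-0.95 -4.6 -0.1 0 0 -29 0;-1.12 -5.5 -0.1 0 0 -35 0;-1.3 -6.4 -0.1 0 0 -39 0;-1.45 -7.1 -0.1 0 0 -41 0;-1.55 -7.5 -0.1 0 0 -41 0;-1.55 -7.5 -0.1 0 0 -41 0'
python3 - <<'E'
from h import *
import time
d=snap("wrist","w6.png")
for t in("holder","stylus"):
    print(t,[(np.round(x["rect"]).tolist(),round(x["score"],2)) for x in ctrl.boxes_of("wrist",t)[:3]])
E
```

```text
clock: 9.0
eef_pos: [679.7, 198.6, 227.6]
tool_rot: [-3.138, 0.002, 0.006]
force: [-0.4, 0.3, -0.8]
width: 85.4
holder [([300.0, 158.0, 351.0, 219.0], 0.85)]
stylus [([316.0, 182.0, 338.0, 220.0], 0.93), ([262.0, 110.0, 345.0, 168.0], 0.74)]
```

View pics/w6.png

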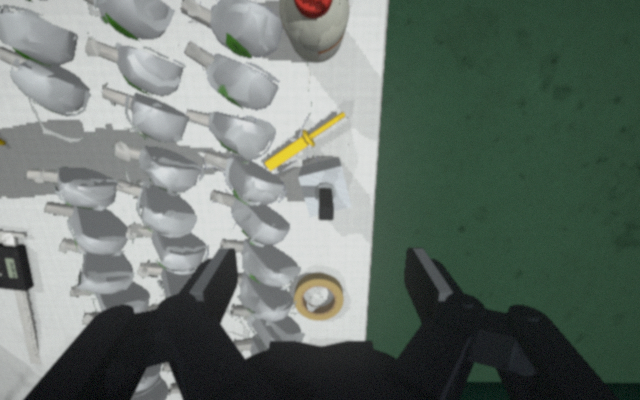

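Run:
```python
from h import *
d=load("w6.png");print(d["Tw"][:3,3])
i=d["img"][140:240,270:390][:,:,::-1];cv2.imwrite("pics/c6.png",cv2.resize(i,None,fx=6,fy=6,interpolation=cv2.INTER_CUBIC))
```

```text
[679.92325937 278.13741381 370.35590884]
```

View pics/c6.png

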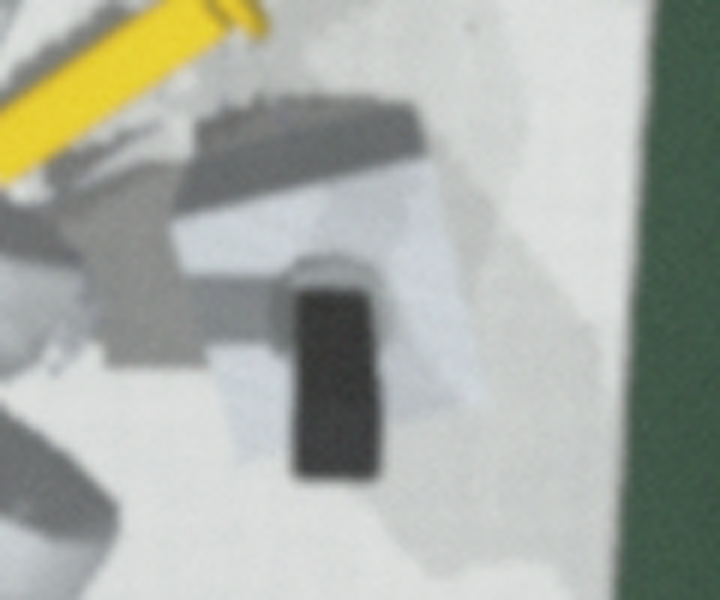

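Run:
```python
from h import *
d=load("w6.png")
print("top c",atz(d,326.2,211.8,122),"bottom edge",atz(d,326.2,219.3,122),"upper edge of handle base",atz(d,325.5,188.5,60))
print("collar",atz(d,326,182.7,60))
for c in [(170,220),(425,155),(485,405),(240,465)]: print(atz(d,270+c[0]/6,140+c[1]/6,56))
# side/scene views
s=load("side0.png");sc=load("scene0.png")
print("tri top", tri([(s,231,236),(sc,220.5,186.5)]), tri([(d,326.2,211.8),(s,231,236),(sc,220.5,186.5)]))
```

```text
top c [685.14927066 179.85652381 122.        ] bottom edge [685.24184817 172.42093185 122.        ] upper edge of handle base [685.32622827 183.19957384  60.        ]
collar [685.801496   189.92273459  60.        ]
[654.94261735 195.55467164  56.        ]
[701.98200803 208.20812704  56.        ]
[714.88326544 159.27175278  56.        ]
[667.72273292 146.45978077  56.        ]
tri top [682.297588   174.1701411  122.56407436] [683.6593152  175.62240826 121.24327206]
```

```bash
python3 -m creep '0.1 0.3 0.7 0 0 0 0.2;0.13 0.5 1.4 0 0 0 0.4;0.13 0.5 1.93 0 0 0 0.55;0.13 0.5 1.93 0 0 0 0.55;0.13 0.5 1.93 0 0 0 0.55;0.13 0.5 1.93 0 0 0 0.55'
python3 - <<'E'
from h import *
d=snap("wrist","w7.png")
E
```

```text
clock: 9.65
eef_pos: [685.9, 172.1, 154.5]
tool_rot: [-3.141, -0.002, -0.001]
force: [0.2, -0.3, 0.2]
width: 38.7
```

View pics/w7.png

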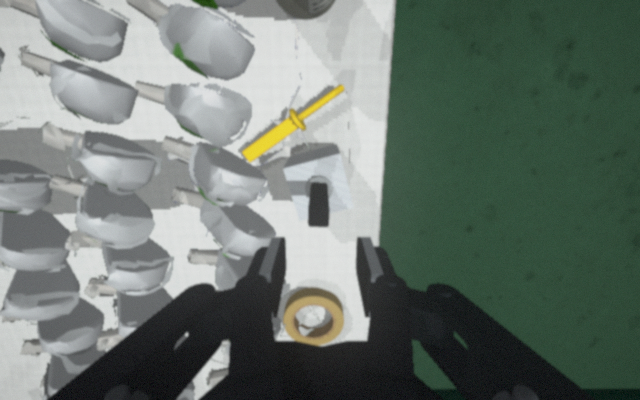

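Run:
```python
from h import *
d=load("w7.png");d6=load("w6.png")
print(tool()[:3,3])
i=d["img"][130:240,260:380][:,:,::-1];cv2.imwrite("pics/c7.png",cv2.resize(i,None,fx=5,fy=5,interpolation=cv2.INTER_CUBIC))
```

```text
[686.23751104 172.44648427 154.99674222]
```

View pics/c7.png

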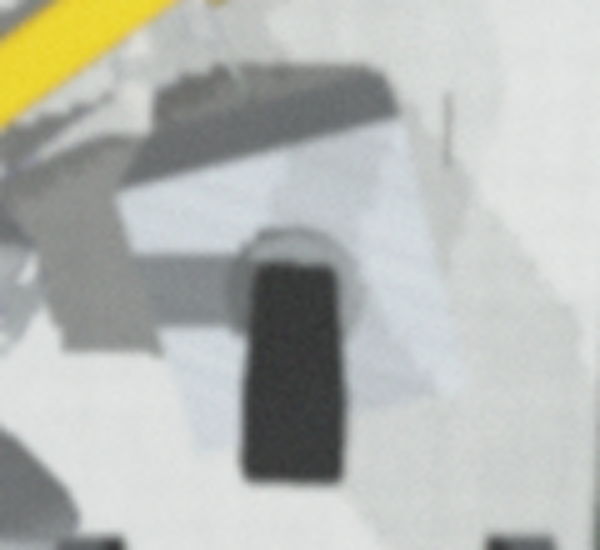

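Run:
```python
from h import *
d=load("w7.png");d6=load("w6.png");print(d["Tw"][:3,3])
print("near top edge",atz(d,318.5,226.4,122),"base far edge",atz(d,318.8,182.4,60),"collar far",atz(d,318.8,175.6,60))
print("collar L/R",atz(d,260+226/5,186,60),atz(d,260+362/5,186,60))
for c in [(115,195),(400,115),(465,390),(195,455)]: print(atz(d,260+c[0]/5,130+c[1]/5,56))
print(tri([(d,318.5,226.4),(d6,326.2,219.5)]))
```

```text
[686.01519914 252.0825181  297.00687748]
near top edge [684.92115485 171.86026069 122.        ] base far edge [684.90182967 184.15196745  60.        ] collar far [684.91660123 190.09186326  60.        ]
collar L/R [673.33501795 180.98397123  60.        ] [696.45499592 180.95778253  60.        ]
[654.55146682 194.8529622   56.        ]
[702.62317811 208.47001463  56.        ]
[715.13512692 159.38534804  56.        ]
[666.98734401 146.93891451  56.        ]
[684.99565829 177.11829319 133.47683792]
```

```bash
python3 -m creep '-0.03 -0.14 0.1 0 0 0 0.55;-0.03 -0.14 0.1 0 0 0 0.55;-0.03 -0.14 0.1 0 0 0 0.55;-0.03 -0.14 0.1 0 0 0 0.55'
```

```text
clock: 10.03
eef_pos: [684.0, 178.5, 149.4]
tool_rot: [-3.141, -0.001, 0.001]
force: [0.0, 0.6, 0.3]
width: 37.9
```

```bash
python3 -m creep '0.02 0.01 0.6 0 0 0 0.55;0.02 0.01 1.2 0 0 0 0.55;0.02 0.01 1.6 0 0 0 0.55;0.02 0.01 1.83 0 0 0 0.55;0.02 0.01 1.83 0 0 0 0.55;0.02 0.01 1.83 0 0 0 0.55'
python3 - <<'E'
from h import *
d=snap("wrist","w8.png")
E
```

```text
clock: 10.53
eef_pos: [684.9, 177.6, 75.9]
tool_rot: [3.141, -0.0, -0.0]
force: [0.1, -0.0, -0.4]
width: 38.4
```

View pics/w8.png

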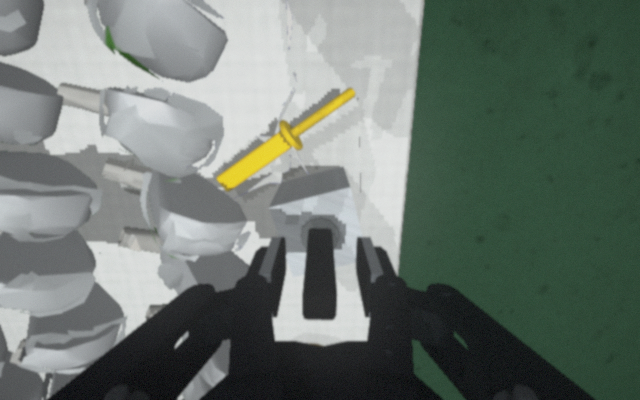

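Handle (319,275) stands centred between the fingers. Grip it.

```bash
python3 -m creep '0 0 0 0 0 0 0.8;0 0 0 0 0 0 1;0 0 0 0 0 0 1;0 0 0 0 0 0 1;0 0 0 0 0 0 1;0 0 0 0 0 0 1'
```

```text
clock: 11.08
eef_pos: [685.6, 177.9, 77.2]
tool_rot: [-3.141, -0.002, -0.0]
force: [-0.4, 0.1, 6.3]
width: 13.3
```

```bash
python3 -m creep '0 0 -0.3 0 0 0 1;0 0 -0.8 0 0 0 1;0 0 -1.5 0 0 0 1;0 0 -2.2 0 0 0 1;0 0 -2.8 0 0 0 1;0 0 -3 0 0 0 1;0 0 -3 0 0 0 1;0 0 -3 0 0 0 1'
python3 - <<'E'
from h import *
d=snap("wrist","w9.png");
s=snap("side","s9.png");sc=snap("scene","sc9.png")
for fn,rc in(("s9.png",(180,150,300,260)),("sc9.png",(180,120,280,220))):
    i=cv2.imread("pics/"+fn)[rc[1]:rc[3],rc[0]:rc[2]];k=5;cv2.imwrite("pics/c_"+fn,cv2.resize(i,None,fx=k,fy=k,interpolation=cv2.INTER_CUBIC))
E
```

```text
clock: 11.75
eef_pos: [684.2, 177.7, 195.4]
tool_rot: [-3.141, 0.001, 0.0]
force: [0.0, -0.5, -1.7]
width: 13.2
```

View pics/w9.png

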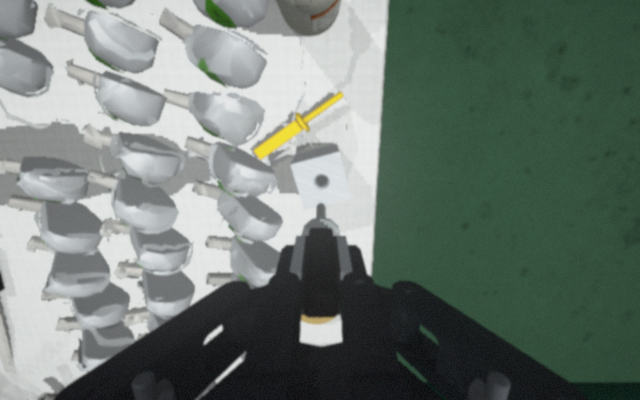

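View pics/c_s9.png

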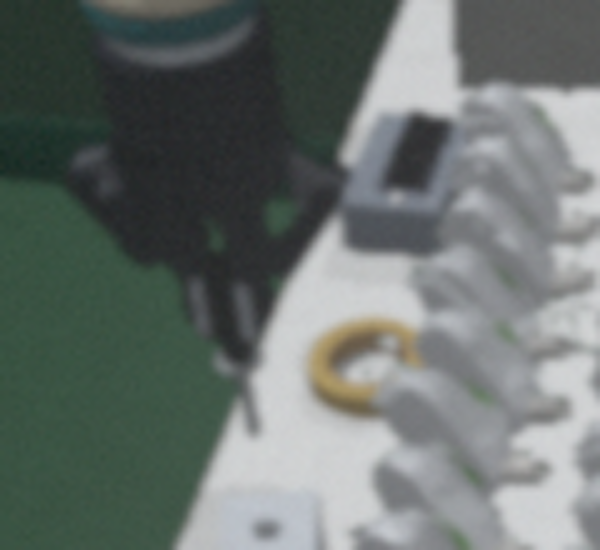

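View pics/c_sc9.png

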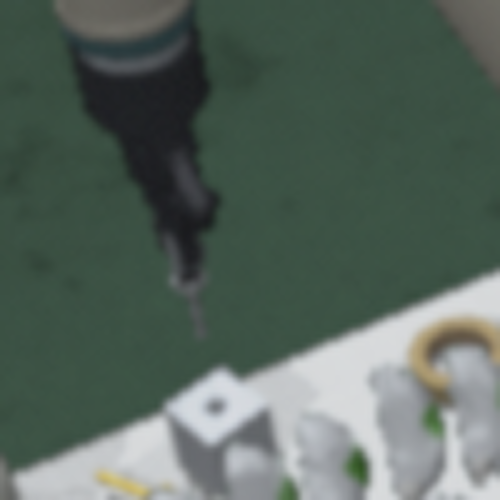

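Run:
```python
from h import *
d=load("w9.png")
i=d["img"][140:260,260:380][:,:,::-1];cv2.imwrite("pics/c9.png",cv2.resize(i,None,fx=5,fy=5,interpolation=cv2.INTER_CUBIC))
tz=195.4-71
print("TCP",tool()[:3,3],"tip",atz(d,320.7,207,tz),"hole",atz(d,321,181,56))
print(proj(d,[684.2,177.7,tz]), "shaft top proj",proj(d,[684.2,177.7,tz+50]))
print("sidetip",proj(load("s9.png"),[684.2,177.7,tz]),proj(load("sc9.png"),[684.2,177.7,tz]))
```

```text
TCP [683.40763514 177.495594   193.6088401 ] tip [684.60916863 176.41655301 124.4       ] hole [684.8860781  178.30827395  56.        ]
[[320.17804218 205.46623799]] shaft top proj [[320.01208235 233.81925379]]
sidetip [[230.12543907 236.99012279]] [[219.22085637 185.62939175]]
```

View pics/c9.png

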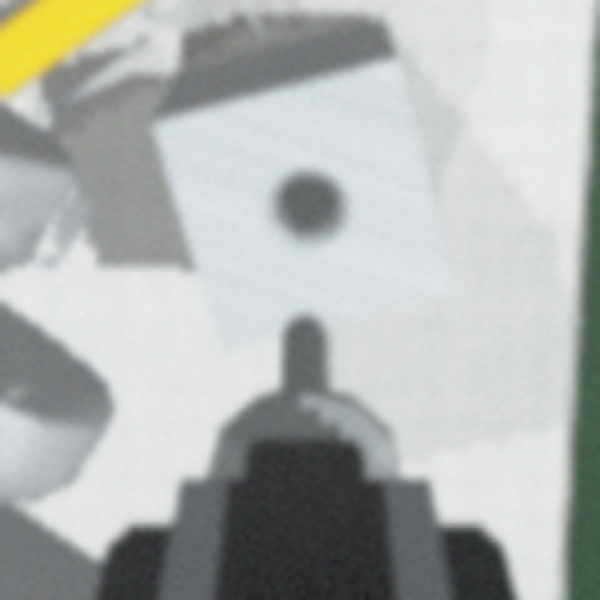

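```bash
python3 -m creep '0.02 0.4 0 0 0 0 1;0.04 1.2 0 0 0 0 1;0.06 2.1 0 0 0 0 1;0.08 3.0 0 0 0 0 1;0.1 3.9 0 0 0 0 1;0.12 4.8 0 0 0 0 1;0.14 5.7 0 0 0 0 1;0.15 6.6 0 0 0 0 1;0.15 7.4 0 0 0 0 1;0.15 8.0 0 0 0 0 1' && python3 -m creep '0 0.25 0 0 0 0 1;0 0.4 0 0 0 0 1;0 0.4 0 0 0 0 1;0 0.4 0 0 0 0 1;0 0.4 0 0 0 0 1'
python3 - <<'E'
from h import *
d=snap("wrist","w10.png")
i=d["img"][120:240,260:380][:,:,::-1];cv2.imwrite("pics/c10.png",cv2.resize(i,None,fx=5,fy=5,interpolation=cv2.INTER_CUBIC))
cv2.imwrite("pics/o10.png",ortho(d,(690,-158),42,70))
print(ctrl.read_state()["eef_pos"])
E
```

```text
clock: 12.73
eef_pos: [688.9, -148.7, 194.7]
tool_rot: [3.139, 0.002, -0.005]
force: [-0.6, -0.6, -0.1]
width: 13.1
clock: 13.15
eef_pos: [691.1, -155.2, 195.4]
tool_rot: [-3.14, 0.0, 0.003]
force: [1.1, 0.9, -1.1]
width: 13.5
[ 691.14646286 -155.40446002  195.55783043]
```

View pics/w10.png

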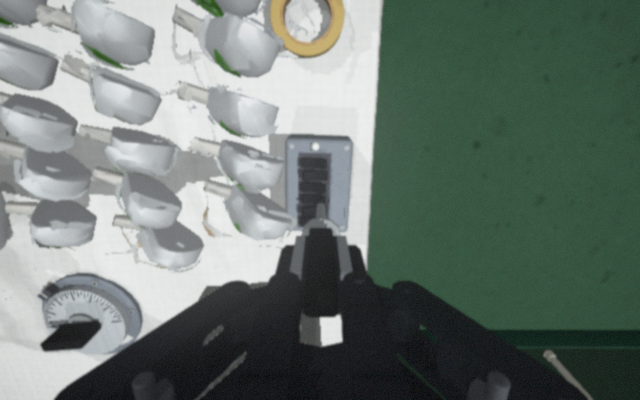

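View pics/o10.png

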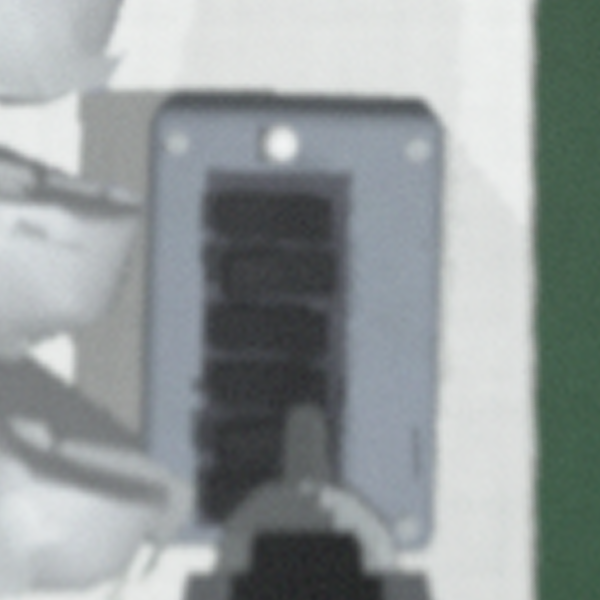

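```bash
python3 -m creep '0.06 0.19 0 0 0 0 1;0.06 0.19 0.5 0 0 0 1;0.06 0.19 1.1 0 0 0 1;0.06 0.19 1.5 0 0 0 1;0.06 0.19 1.65 0 0 0 1;0.06 0.19 1.65 0 0 0 1;0.06 0.19 1.65 0 0 0 1'
python3 - <<'E'
from h import *
d=snap("wrist","w11.png");print(ctrl.read_state()["eef_pos"])
i=d["img"][130:270,240:400][:,:,::-1];cv2.imwrite("pics/c11.png",cv2.resize(i,None,fx=5,fy=4.2857,interpolation=cv2.INTER_CUBIC))
cv2.imwrite("pics/o11.png",ortho(d,(690,-158),52,70))
s=snap("side","s11.png");i=s["img"][130:230,220:320][:,:,::-1];cv2.imwrite("pics/c_s11.png",cv2.resize(i,None,fx=6,fy=6,interpolation=cv2.INTER_CUBIC))
E
```

```text
clock: 13.78
eef_pos: [693.7, -165.9, 130.2]
tool_rot: [3.141, -0.001, 0.001]
force: [0.5, -0.2, -0.0]
width: 13.3
[ 694.11208988 -166.14228412  130.9487345 ]
```

View pics/o11.png

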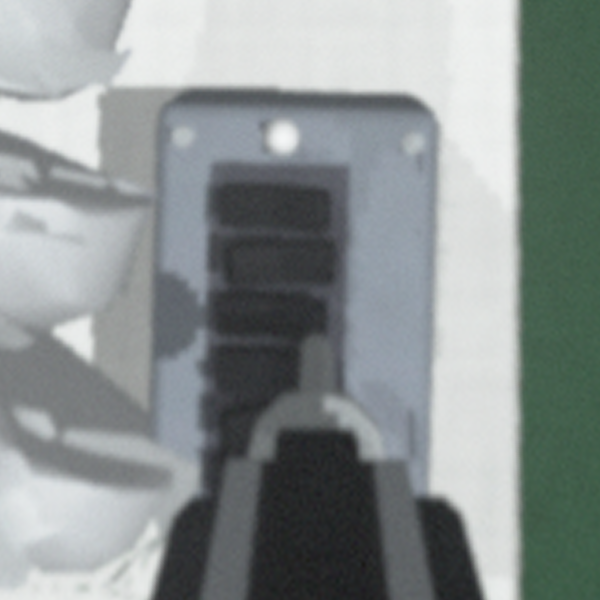

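View pics/c_s11.png

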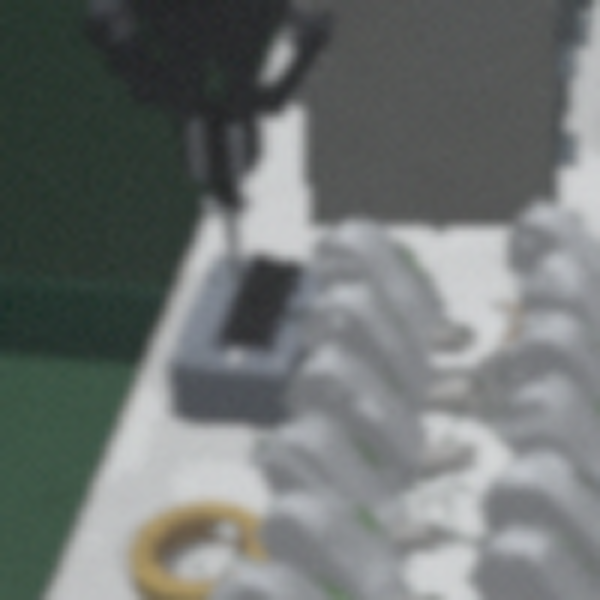

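```bash
python3 -m creep '-0.02 -0.09 0 0 0 0 1;-0.02 -0.09 0 0 0 0 1;-0.02 -0.09 0.08 0 0 0 1;-0.02 -0.09 0.08 0 0 0 1;-0.02 -0.09 0.08 0 0 0 1'
python3 - <<'E'
from h import *
d=snap("wrist","w12.png");print(ctrl.read_state()["eef_pos"])
cv2.imwrite("pics/o12.png",ortho(d,(690,-155),52,40))
e=ctrl.read_state()["eef_pos"];print(proj(d,[e[0]+.4,e[1],e[2]-71]))
E
```

```text
clock: 14.3
eef_pos: [692.1, -162.3, 126.4]
tool_rot: [-3.142, 0.0, -0.0]
force: [-0.2, -0.1, -0.3]
width: 13.5
[ 692.17537582 -162.40717738  126.41397329]
[[320.7299564  205.59206713]]
```

View pics/o12.png

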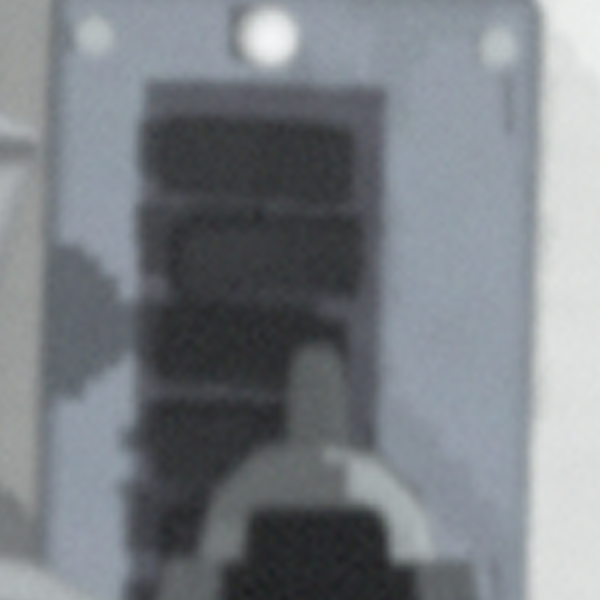

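```bash
python3 -m creep '0.01 -0.02 0.03 0 0 0 1;0.01 -0.02 0.06 0 0 0 1;0.01 -0.02 0.09 0 0 0 1;0.01 -0.02 0.12 0 0 0 1;0.01 -0.02 0.12 0 0 0 1;0.01 -0.02 0.12 0 0 0 1'
```

```text
clock: 14.85
eef_pos: [692.8, -161.5, 121.8]
tool_rot: [-3.141, -0.0, 0.0]
force: [1.7, -0.3, 1.5]
width: 13.4
```

```bash
python3 -m creep '0 0 0.03 0 0 0 1;0 0 0.06 0 0 0 1;0 0 0.08 0 0 0 1;0 0 0.1 0 0 0 1;0 0 0.1 0 0 0 1'
python3 - <<'E'
from h import *
d=snap("wrist","w13.png");s=ctrl.read_state();print(s["eef_pos"],s["force"],s["torque"])
cv2.imwrite("pics/o13.png",ortho(d,(690,-155),52,40))
E
```

```text
clock: 15.27
eef_pos: [693.5, -161.6, 119.6]
tool_rot: [3.142, -0.002, 0.0]
force: [-0.8, 0.7, 10.2]
width: 13.3
[ 693.50610016 -161.60727267  119.58647939] [-0.45009707  0.58505744  9.63005744] [0.15195222 0.11437454 0.00423149]
```

View pics/o13.png

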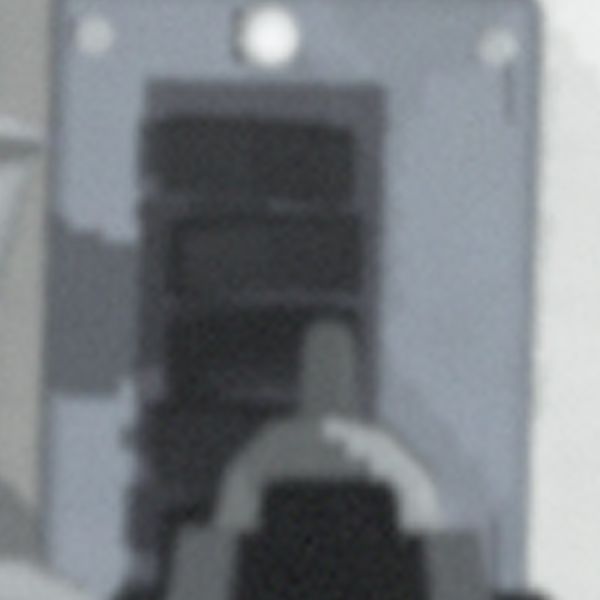

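```bash
python3 -m creep '0 0 -0.3 0 0 0 1;0 0 -0.9 0 0 0 1;0 0.2 -1.5 0 0 0 1;0 0.6 -2 0 0 0 1;0 0.9 -2 0 0 0 1;0 0.9 -2 0 0 0 1'
python3 - <<'E'
from h import *
d=snap("wrist","w14.png");s=ctrl.read_state();print(s["eef_pos"],s["force"])
cv2.imwrite("pics/o14.png",ortho(d,(690,-165),46,60))
E
```

```text
clock: 15.82
eef_pos: [691.8, -202.3, 198.8]
tool_rot: [3.138, -0.001, -0.004]
force: [-0.4, -2.2, -0.7]
width: 13.1
[ 691.27304219 -199.7886861   197.14672834] [ 0.03858928  0.93487232 -0.97248581]
```

View pics/o14.png

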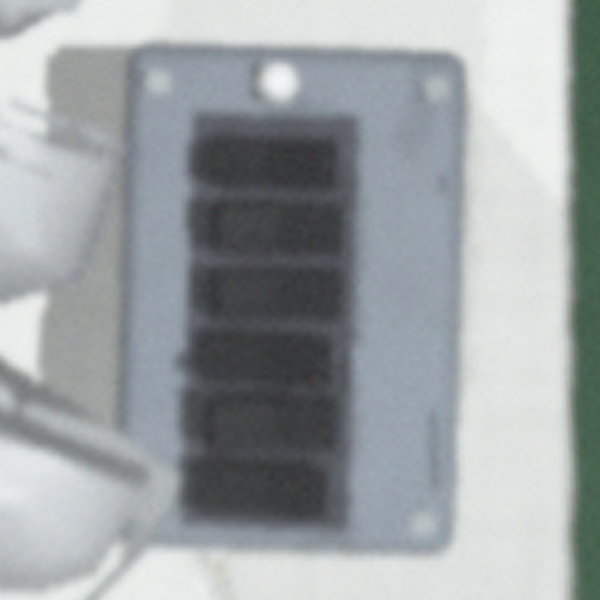

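```bash
python3 -m creep '-0.02 -0.4 0 0 0 0 1;-0.04 -1.2 0 0 0 0 1;-0.06 -2.1 0 0 0 0 1;-0.08 -3.0 0 0 0 0 1;-0.1 -3.9 0 0 0 0 1;-0.12 -4.8 0 0 0 0 1;-0.14 -5.7 0 0 0 0 1;-0.15 -6.6 0 0 0 0 1;-0.16 -7.5 0 0 0 0 1;-0.16 -8.4 0 0 0 0 1' && python3 -m creep '0 -0.6 0 0 0 0 1;0 -0.95 0 0 0 0 1;0 -1.03 0 0 0 0 1;0 -1.03 0 0 0 0 1;0 -1.03 0 0 0 0 1;0 -1.03 0 0 0 0 1'
```

```text
clock: 16.7
eef_pos: [683.5, 143.6, 195.9]
tool_rot: [-3.14, 0.004, 0.003]
force: [0.1, 0.7, 0.1]
width: 13.3
clock: 17.2
eef_pos: [686.5, 176.4, 197.7]
tool_rot: [3.14, 0.0, -0.004]
force: [0.6, -0.7, -0.5]
width: 13.2
```

Now lower to just above the mouth (tip ≈ 62 → TCP ≈ 133) and look.

```bash
python3 -m creep '-0.03 -0.04 0.4 0 0 0 1;-0.03 -0.04 1.0 0 0 0 1;-0.03 -0.04 1.5 0 0 0 1;-0.03 -0.04 1.58 0 0 0 1;-0.03 -0.04 1.58 0 0 0 1;-0.03 -0.04 1.58 0 0 0 1;-0.03 -0.04 1.58 0 0 0 1'
python3 - <<'E'
from h import *
d=snap("wrist","w15.png");s=ctrl.read_state();e=s["eef_pos"];print(e)
i=d["img"][130:270,240:400][:,:,::-1];cv2.imwrite("pics/c15.png",cv2.resize(i,None,fx=5,fy=30/7,interpolation=cv2.INTER_CUBIC))
print(proj(d,[e[0]+.4,e[1],e[2]-71]),proj(d,[685.3,178.2,56]))
E
```

```text
clock: 17.78
eef_pos: [686.4, 180.6, 136.3]
tool_rot: [-3.141, -0.003, -0.001]
force: [-0.6, 0.3, -0.5]
width: 13.1
[686.37981399 180.90145287 136.36212181]
[[320.27955894 205.17853384]] [[318.44895629 204.26763711]]
```

View pics/c15.png

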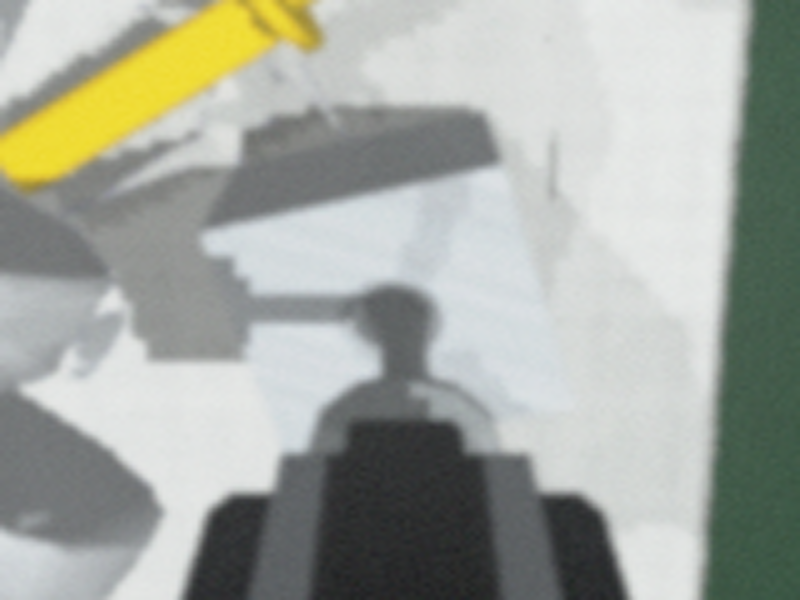

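```bash
python3 -m creep '-0.02 0.06 0 0 0 0 1;-0.02 0.06 0 0 0 0 1;-0.02 0.06 0 0 0 0 1;-0.02 0.06 0 0 0 0 1;-0.02 0.06 0 0 0 0 1'
```

```text
clock: 18.25
eef_pos: [684.3, 179.0, 134.7]
tool_rot: [-3.141, -0.0, 0.0]
force: [0.7, 0.3, 0.0]
width: 13.3
```

```bash
python3 -m creep '0.01 0.01 0.15 0 0 0 1;0.01 0.01 0.3 0 0 0 1;0.01 0.01 0.45 0 0 0 1;0.01 0.01 0.6 0 0 0 1;0.01 0.01 0.6 0 0 0 1;0.01 0.01 0.6 0 0 0 1'
```

```text
clock: 18.75
eef_pos: [684.2, 178.4, 109.6]
tool_rot: [3.141, 0.002, -0.0]
force: [-0.8, 0.8, -0.4]
width: 13.5
```

```bash
python3 -m creep '0.02 0 0.2 0 0 0 1;0.02 0 0.4 0 0 0 1;0.02 0 0.55 0 0 0 1;0.02 0 0.68 0 0 0 1;0.02 0 0.75 0 0 0 1;0.02 0 0.75 0 0 0 1;0.02 0 0.75 0 0 0 1'
```

```text
clock: 19.33
eef_pos: [685.5, 178.4, 80.3]
tool_rot: [3.142, 0.0, -0.0]
force: [0.9, 0.3, 0.1]
width: 13.1
```

```bash
python3 -m creep '0 0 0.03 0 0 0 1;0 0 0.06 0 0 0 1;0 0 0.09 0 0 0 1;0 0 0.11 0 0 0 1;0 0 0.11 0 0 0 1'
```

```text
clock: 19.75
eef_pos: [685.8, 178.5, 77.2]
tool_rot: [-3.141, -0.001, -0.0]
force: [-1.4, -0.5, 5.1]
width: 13.6
```

```bash
python3 -m creep '0 0 0 0 0 0 0.8;0 0 0 0 0 0 0.65;0 0 0 0 0 0 0.55;0 0 0 0 0 0 0.55;0 0 0 0 0 0 0.55;0 0 -0.3 0 0 0 0.55;0 0 -1 0 0 0 0.55;0 0 -1.9 0 0 0 0.55;0 0 -2.8 0 0 0 0.55;0 0 -3.4 0 0 0 0.55' && python3 -m creep '0 0 0 0 0 0 0.3;0 0 -0.3 0 0 0 0;0 0 -0.3 0 0 0 0;0 0 -0.3 0 0 0 0'
python3 - <<'E'
from h import *
d=snap("wrist","w16.png")
i=d["img"][130:270,240:400][:,:,::-1];cv2.imwrite("pics/c16.png",cv2.resize(i,None,fx=5,fy=30/7,interpolation=cv2.INTER_CUBIC))
for n in("side","scene"):
    snap(n,n+"16.png")
i=cv2.imread("pics/side16.png")[130:330,180:420];cv2.imwrite("pics/c_side16.png",cv2.resize(i,None,fx=3,fy=3,interpolation=cv2.INTER_CUBIC))
a=cv2.imread("pics/side16.png").astype(int)-cv2.imread("pics/side0.png");a=np.abs(a).max(2).astype(np.uint8);cv2.imwrite("pics/diff.png",np.clip(a*3,0,255))
E
```

```text
clock: 20.58
eef_pos: [687.0, 178.6, 217.0]
tool_rot: [-3.141, -0.005, -0.0]
force: [0.8, 0.7, -0.7]
width: 38.4
clock: 20.92
eef_pos: [685.4, 178.5, 224.3]
tool_rot: [-3.142, 0.0, 0.0]
force: [0.4, -0.7, 0.0]
width: 83.9
```

View pics/c16.png

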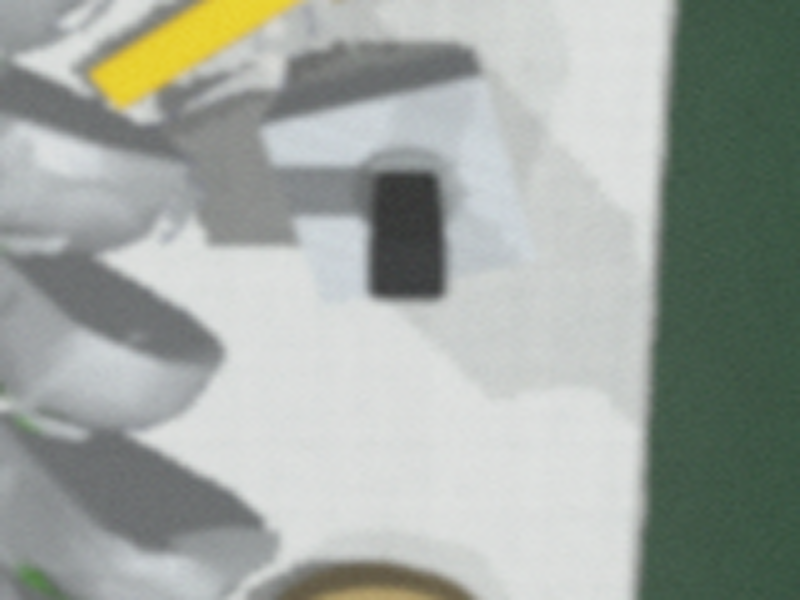

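View pics/c_side16.png

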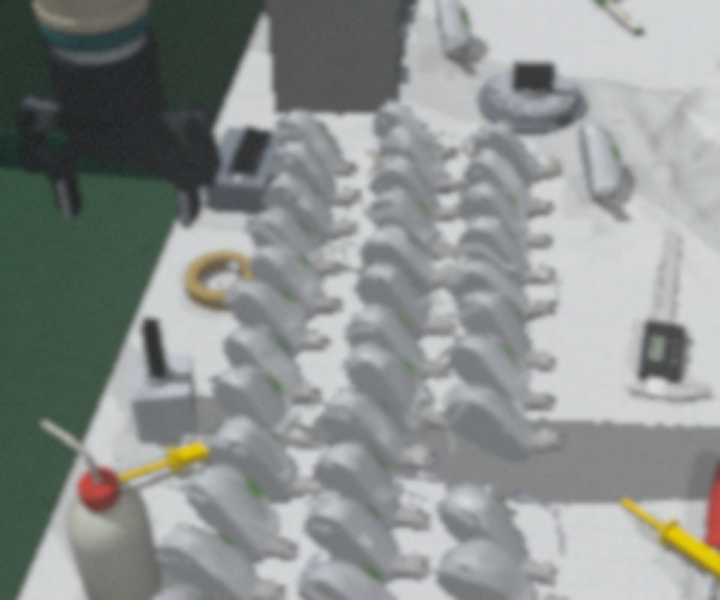

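View pics/diff.png

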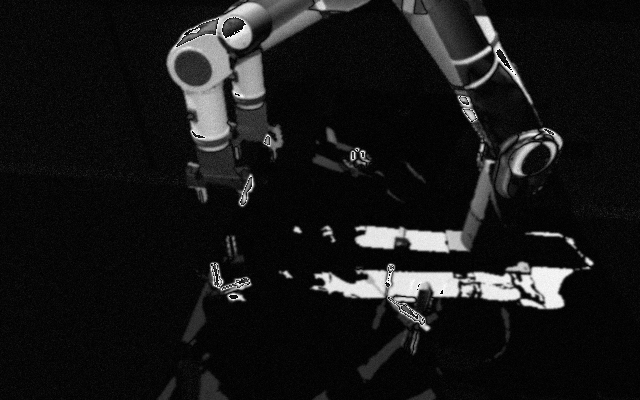

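Run:
```python
from h import *
d=load("w16.png")
print("top edge",atz(d,321.4,199.3,122),"collar far",atz(d,321.3,130+148*7/30,60))
a=load("side0.png");b=load("side16.png")
for n,r in(("iron",(318,125,342,153)),("bottle",(200,288,232,336)),("tape",(238,210,266,234)),("stylus",(222,232,240,258))):
    A=a["img"][r[1]:r[3],r[0]:r[2]].mean(2);B=b["img"][r[1]:r[3],r[0]:r[2]].mean(2);print(n,cv2.phaseCorrelate(A,B),np.abs(A-B).mean())
s=ctrl.read_state();print(s["force"],s["clock"])
```

```text
top edge [686.44169043 172.61130451 122.        ] collar far [686.4687722  190.43223003  60.        ]
iron ((0.12715544960756908, 0.0042075297120067745), 0.96515188608886) 6.7078373015873005
bottle ((0.05510330200479352, 0.38562963541304995), 0.7136705710317838) 5.013671875
tape ((0.0018797204023606184, -0.030807734819727983), 0.9837482799500735) 0.9806547619047615
stylus ((-0.2700605587712026, 0.47915855002124275), 0.9757179492989694) 8.542735042735043
[-0.64764537 -0.2666276  -0.13257488] 21.0667
```

```bash
python3 -c "
from cell import ctrl
print(ctrl.finish_job())"
```

```text
the job is handed in; nothing more can be done
None
```

I did the whole job in the order asked and handed it in at about 21 s of the 72 s allowed.

- **Gauge:** it read about 152° at the start. I gripped the bar, turned it 97° clockwise and let go. The picture after letting go shows the 55 tick in line with the index line, to within about half a degree.
- **Rocker 3:** I pressed it with the stylus tip until it stopped, at about 10 N. The picture afterwards shows rockers 2, 3 and 5 flipped, and 1, 4 and 6 not.
- **Stylus:** it is back upright in its holder. It seated with about 5 N at the same height where I picked it up, and its measured position is within about 1.5 mm of where it started.
- **Club head, tape and bottle:** before and after pictures from the side camera show the club head and the tape unmoved. The bottle comparison was less clear (0.4 pixel, weak match) because the fallen yellow stylus overlaps it. I saw no movement there.
- **Yellow look-alikes:** both stood upright in the first pictures and were later lying on the table. I had not knowingly touched either. One is near the robot base, where the gripper never went. The other was already down when I first looked at the holder.

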